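# Unhook a keyhole-hung wheel template and set it on the easel

### The job

Two metal wheel-shaping templates hang by keyholes on the screws of the plywood stand. Take down the one with the half-round notch in its bottom edge: lift it until the screw head lines up with the round part of the keyhole, then draw it off forwards. Set it upright, tab up, on the ledge of the small grey easel, square to the back rest and leaning back on it, and leave the other template hanging and the rest of the bench undisturbed.

Things in the scene. Friction and masses are not known exactly. Their poses are not given: they have to be found in the camera images.
- template_round: Aluminium plate 8 mm thick with a HALF-ROUND notch (radius 24 mm) in its bottom edge, 0.13 to 0.27 kg, hanging on either screw. Origin: mid-width of the bottom edge line, mid-thickness. z up, y across, -x the front face. Body 84 mm wide, z 0 to 110 mm; above it a grip tab 36 mm wide, z 110 to 160 mm, standing clear above the stand's board.
- template_vee: The other plate: same material, size, axes, tab and keyhole, but with a V-shaped notch (48 mm wide, 26 mm deep) in its bottom edge. It hangs on the other screw and must stay there.
- template_round_hole (a point): Centre of the 24 mm round hole of template_round's keyhole: plate z = 68 mm, mid-width, mid-thickness. From the hole a slot 9 mm wide runs up, its upper end at z = 96.5 mm. The keyhole goes right through the plate. Hanging, the slot's top rests on the screw's shank.
- template_vee_hole (a point): The same point on template_vee.
- template_round_tab (a point): Point in template_round's grip tab to pinch, across the 8 mm thickness: z = 138 mm in the plate, 22 mm below the tab's top, half way through the thickness.
- stand: Fixed plywood stand. Origin: on the bench below the middle of the board's front face; x back through the board, y along it to the left, z up; front is -x. Board 208 mm wide, 12 mm thick, top at z = 148 mm; foot 12 mm high, 52 mm out in front. Two screws in front at y = +52 and -52 mm, z = 133.5 mm. Hanging templates' bottom edges are at z = 40 mm.
- screw_left (a point): On the axis of the screw at stand y = +52 mm, 5.5 mm in front of the board (mid-thickness of a hanging plate). Shank 6 mm thick; head 15 mm across, from 11 to 15 mm in front of the board. A plate lifted about 25.5 mm has its round hole centred on the head, 4.5 mm to spare all round, and comes off straight along the stand's -x (over 15 mm).
- screw_right (a point): The same point on the screw at stand y = -52 mm.
- easel: Fixed small grey steel easel, its front turned roughly to the robot's left. Origin: on the bench below the foot of its back rest, mid-width; front is -x, y along the width, z up. Ledge 80 mm wide, top at z = 22 mm, from a lip (10 mm high, inner face x = -28 mm) to the rest's foot at x = 0. The rest leans back (to +x) 0.21 rad from vertical, 95 mm long up the slope.
- easel_seat (a point): Middle of the line where the easel's ledge meets its back rest (easel x = 0, y = 0, z = 22 mm). A well set template has the rear corner of its bottom edge here.
- felt_wheel: Loose pale felt wheel, 52 mm across, 14 mm thick, lying between stand and easel; bystander. Origin centre of its underside.
- compound_red: Loose red compound bar, 34 x 70 x 29 mm, left of the stand; bystander. Origin centre of its underside.
- chuck_key: Loose T-handle chuck key, 58 x 47 x 17 mm, right of the easel; bystander. Origin centre of its underside.

How it is judged:
On the way, in this order (a step that is already met when the one before it is completed fails the run):
1. the half-round template is lifted so that its round hole is over the screw head ((distance between template_round_hole and screw_left below 0.01 m or distance between template_round_hole and screw_right below 0.01 m)), for 0.05 s.
2. it has been drawn off the screw and is clear of the stand (distance between template_round_hole and screw_left above 0.03 m and distance between template_round_hole and screw_right above 0.03 m and contact force between template_round and stand below 0.05 N), for 0.1 s.
At the end, for the whole second after the job is handed in: The half-round template rests released on the easel ledge (bottom edge between lip and rest, within 25 mm of mid-width), tab up, tilt under 0.5 rad, square to the easel within 0.2 rad, leaning back on the rest (tab point at easel x > 8 mm). The V-notch template still hangs on its screw (x of template_round in the frame of easel between -0.028 and 0.004 m and y of template_round in the frame of easel between -0.025 and 0.025 m and z of template_round in the frame of easel between 0.018 and 0.03 m and angle between template_round's own z axis and vertical below 0.5 rad and angle between the y axis of template_round and the y axis of easel, either way round below 0.2 rad and x of template_round_tab in the frame of easel above 0.008 m and contact force between template_round and easel above 0.3 N and linear speed of template_round below 0.02 m/s and angular speed of template_round below 0.2 rad/s and (distance between template_vee_hole and screw_left between 0.018 and 0.032 m or distance between template_vee_hole and screw_right between 0.018 and 0.032 m)); the robot touches nothing.
It fails at once if the felt wheel is moved by more than 25 mm (distance of felt_wheel from where it was at the start of the episode above 0.025 m).
It fails at once if the compound bar is moved by more than 25 mm (distance of compound_red from where it was at the start of the episode above 0.025 m).
It fails at once if the chuck key is moved by more than 25 mm (distance of chuck_key from where it was at the start of the episode above 0.025 m).
It fails at once if the V-notch template is lifted or pushed off its place by more than 25 mm (distance of template_vee from where it was at the start of the episode above 0.025 m).
It also fails if it takes over 45 s, if anything falls off the work surface, if the arm or the gripper's body presses on something with over 40 N, if the wrist force passes 120 N, or if a joint passes its speed limit or range.

### The arm

A 7-joint arm with a two-finger parallel gripper is mounted at the origin on a cart in front of the work surface, level with it; the furniture and walls round the work are solid. World frame = base frame: x ahead of the robot, y to its left, z up, the work surface at z = 0. Lengths are in m, angles in rad, forces in N, time in s.
With the tool pointing down it reaches from about 0.425 to 0.95 m from the base axis. Payload 4.7 kg.
Tool frame: the origin (TCP) lies on the centre line of the jaws, within the pads' length; the fingertips stand robot.nose_length ahead of it and the grasp point (between the pads) lies 8 mm behind it (robot.nose_length is the distance from the TCP to the fingertips, in m); z points along the fingers, x is the direction in which the jaws open and shut, and the axes are right-handed (so a half turn about z gives the same grasp; the last joint's range is limited). The gripper opens to 85 mm and grips with 20 to 120 N. Pads are 22 mm wide; open, the fingers measure 114 mm over their backs; the gripper's body (76 mm by 85 mm) begins 54 mm behind the grasp point. The pads swing forward as they close: fully open they stand 13 mm farther back than shut.
Start: joints at [1.141, 0.469, -0.049, 1.532, 0.024, 1.141, -0.082], TCP at [0.263, -0.622, 0.242] pointing down, gripper open.
Joint ranges: [-2.59, 2.59], [-0.33, 1.99], [-1.39, 1.29], [0.1, 2.45], [-1.04, 4.18], [0.21, 1.99], [-2.66, 2.66]. Speed limits (rad/s): [2.57, 2.57, 3.14, 3.14, 3.14, 3.14, 3.14].

### API

Orientations are given as [roll, pitch, yaw] about the fixed x, y, z axes, in that order (R = Rz(yaw) Ry(pitch) Rx(roll)).
In Python, from plant import robot gives the robot as it stands. Calls block until the motion is done:
- robot.goto(position, orientation): joint-space move of the TCP to a pose.
- robot.move_straight(position, vel=0.15, attitude=None, contact_N=None): straight line of the TCP; attitude=None keeps the orientation; vel is the mean speed in m/s. With contact_N (N) it stops when the force on the tool has changed by that much, and returns True; else False.
- robot.move_joints(angles): joint-space move.
- robot.grip(opening, strength=None): opening from 0.0 (shut) to 1.0 (fully open); strength is the grip in N (None keeps the last); returns when the fingers have stopped.
- robot.sleep(seconds).
- robot.inverse_kinematics(position, orientation): joint angles nearest the present ones, or None.
- robot.sense(): the state.
- robot.grab_frame(name): name is "scene" or "top"; returns a dict with "image" (384x512x3 uint8, red, green, blue), "range_z" (384x512 float32, m along the optical axis (not along the pixel's ray), 0 where there is no reading), "fx", "fy", "cx", "cy" (pixels), "R" (3x3) and "t" (3): a world point X has camera coordinates R X + t. Camera axes: x right, y down, z forward; pixel columns grow to the right and rows downward; lengths in m; the calibration is good to about 2 mm. A picture is of the moment at which its call begins.
A pose or a line that the arm cannot do raises robot.IKError and nothing moves.
- robot.close_job(): hands the job in, once; it reports no verdict.
The state is a dict: "t": time; "joint_pos": joint angles; "joint_velocities": joint speeds; "effort": joint torques, N m; "tcp_pos": TCP position; "tcp_rot": TCP orientation; "wrist_force": force on the tool from outside, world axes, zero at the start; "torque": the same for the moment, N m; "opening": opening from 0.0 (shut) to 1.0 (fully open).
Only numpy, scipy, OpenCV 4.12 (cv2) and the standard library are available. Lean on these libraries where they do the work, as an engineer would, in place of code of your own. Each camera call takes 0.05 s, during which the arm holds its last target.

## Working session

There is one attempt and no reset: what is moved stays moved. The work goes in short steps, each a Python script; the robot and the scene stay as the last script left them, time stands still between calls to the robot, and variables do not carry over. Pictures are saved under pics/ and viewed, and the job is handed in when it is done.

```bash
ls; mkdir -p pics; python3 - <<'E'
from plant import robot
import cv2,numpy as np
for n in("scene","top"):
    f=robot.grab_frame(n); cv2.imwrite(f"pics/{n}0.png",f["image"][:,:,::-1]); np.savez(f"{n}0.npz",**f)
    print(n,f["fx"],f["cx"],f["cy"],(-f["R"].T@f["t"]).round(3),f["R"].round(2).tolist())
s=robot.sense();print(s["tcp_pos"],s["tcp_rot"],s["t"],robot.nose_length)
E
```

```text
pics
scene 403.12464100554314 254.98651031215272 191.70082358800667 [-0.249 -0.523  0.658] [[0.64, -0.77, 0.02], [-0.36, -0.33, -0.87], [0.67, 0.55, -0.49]]
top 487.9775593699613 251.27074500030034 189.80922856802272 [0.248 0.07  1.534] [[0.02, -1.0, -0.01], [-0.99, -0.01, -0.16], [0.16, 0.02, -0.99]]
[ 0.26315028 -0.62104108  0.24136613] [ 3.14150912e+00  1.74888732e-03 -1.16995751e+00] 0.1 0.011
```

View pics/scene0.png

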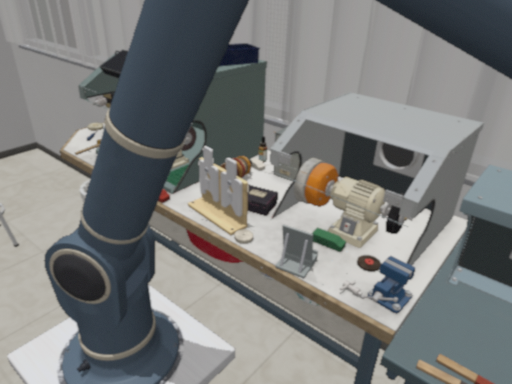

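View pics/top0.png

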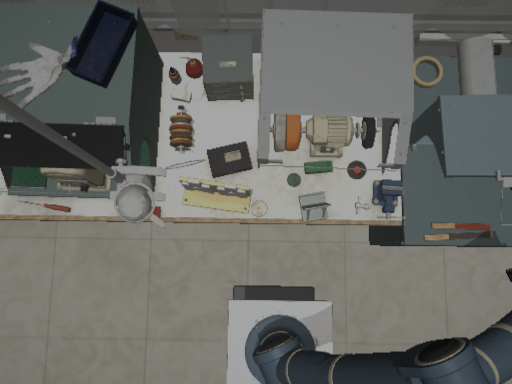

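```bash
cat > h.py <<'E'
import numpy as np,cv2
def load(n): return dict(np.load(n+".npz"))
def cloud(f):
    z=f["range_z"].astype(float);v,u=np.mgrid[:z.shape[0],:z.shape[1]]
    P=np.stack([(u-f["cx"])/f["fx"]*z,(v-f["cy"])/f["fy"]*z,z],-1)
    W=(P-f["t"])@f["R"]; W[z==0]=np.nan
    return W
def crop(f,u0,u1,v0,v1,s,name):
    cv2.imwrite(name,cv2.resize(f["image"][v0:v1,u0:u1,::-1],None,fx=s,fy=s,interpolation=cv2.INTER_CUBIC))
E
python3 - <<'E'
from h import *
f=load("scene0");crop(f,185,345,140,290,5,"pics/s1.png")
W=cloud(f)
for r in range(146,280,4):
    pass
g=load("top0");crop(g,170,370,165,235,4,"pics/t1.png")
V=cloud(g)
for n,(u,v) in dict(stand0=(185,205),stand1=(245,210),easel=(315,208),felt=(259,208),tabL=(205,188),tabR=(232,192),key=(362,205),bench=(285,205)).items(): print(n,V[v,u].round(3))
E
```

```text
stand0 [0.439 0.302 0.003]
stand1 [0.424 0.112 0.015]
easel [ 0.435 -0.108  0.005]
felt [ 0.433  0.068 -0.001]
tabL [0.476 0.228 0.116]
tabR [0.461 0.147 0.14 ]
key [ 0.445 -0.254  0.016]
bench [ 0.444 -0.014 -0.002]
```

View pics/s1.png

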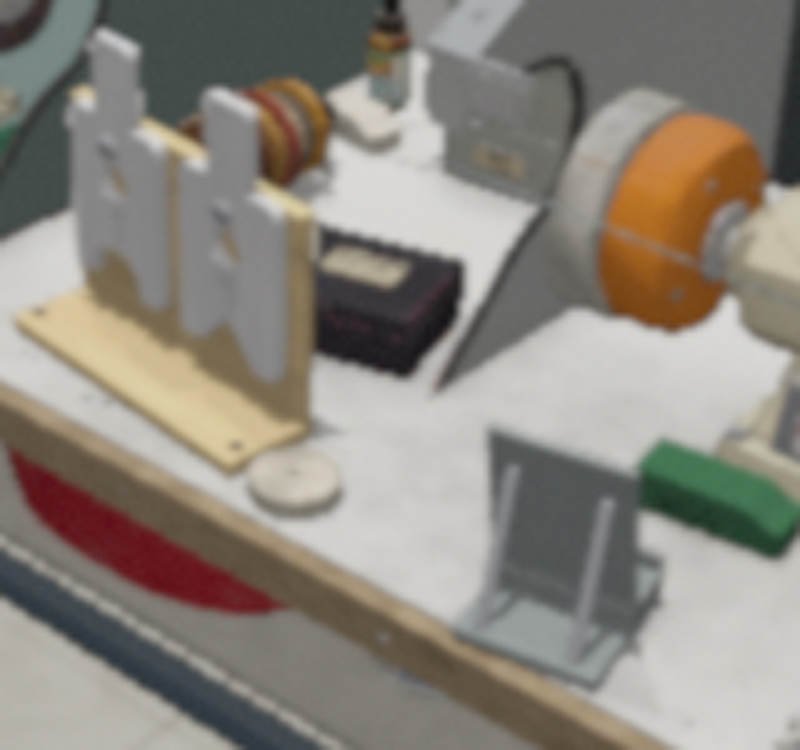

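View pics/t1.png

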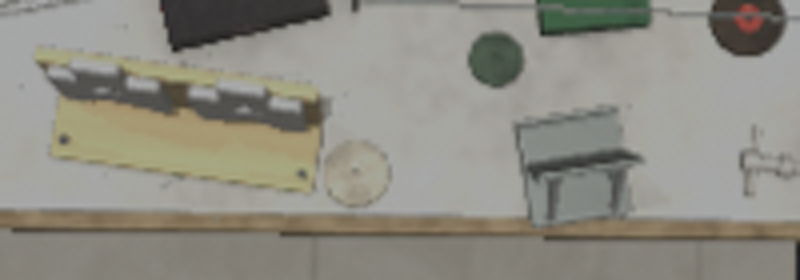

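```bash
python3 - <<'E'
from h import *
for n in("top0","scene0"):
    W=cloud(load(n))
    # easel
    m=(abs(W[...,0]-.46)<.1)&(abs(W[...,1]+.11)<.09)&(W[...,2]>.008)&(W[...,2]<.2)
    P=W[m];print(n,len(P))
    for lo in np.arange(0,.12,.01):
        Q=P[(P[:,2]>=lo)&(P[:,2]<lo+.01)]
        if len(Q): print(round(lo,3),len(Q),Q.min(0).round(3),Q.max(0).round(3),np.median(Q,0).round(3))
    # raster height maps
    g=np.full((60,70),np.nan)
    for x,y,z in P: 
        i=int((x-.38)/.004);j=int((-.04-y)/.004)
        if 0<=i<60 and 0<=j<70: g[i,j]=np.nanmax([g[i,j],z])
    for i in range(36,3,-1): print("%.3f"%(.38+i*.004),"".join("  ." if np.isnan(a) else "%3d"%(a*1000) for a in g[i,:36]))
E
```

```text
top0 921
0.0 109 [ 0.393 -0.2    0.008] [ 0.55  -0.023  0.01 ] [ 0.428 -0.08   0.009]
0.01 260 [ 0.396 -0.161  0.01 ] [ 0.555 -0.022  0.02 ] [ 0.459 -0.092  0.014]
0.02 284 [ 0.401 -0.16   0.02 ] [ 0.56  -0.056  0.03 ] [ 0.47  -0.1    0.024]
0.03 54 [ 0.403 -0.135  0.03 ] [ 0.558 -0.068  0.039] [ 0.481 -0.107  0.033]
0.04 14 [ 0.405 -0.137  0.04 ] [ 0.474 -0.073  0.049] [ 0.439 -0.099  0.048]
0.05 15 [ 0.408 -0.13   0.05 ] [ 0.445 -0.063  0.059] [ 0.431 -0.082  0.052]
0.06 17 [ 0.41  -0.132  0.061] [ 0.444 -0.071  0.069] [ 0.437 -0.104  0.064]
0.07 14 [ 0.415 -0.13   0.07 ] [ 0.439 -0.064  0.08 ] [ 0.432 -0.082  0.074]
0.08 21 [ 0.416 -0.14   0.08 ] [ 0.441 -0.066  0.09 ] [ 0.431 -0.12   0.085]
0.09 9 [ 0.421 -0.125  0.093] [ 0.436 -0.065  0.1  ] [ 0.429 -0.089  0.096]
0.1 10 [ 0.426 -0.132  0.1  ] [ 0.436 -0.077  0.11 ] [ 0.432 -0.113  0.103]
0.11 50 [ 0.418 -0.142  0.11 ] [ 0.434 -0.066  0.12 ] [ 0.425 -0.103  0.114]
0.524   . 10  8  9  8 14  .  .  .  .  .  .  .  .  .  .  .  .  .  .  .  .  .  .  .  .  .  .  .  .  .  .  .  .  .  .
0.520  13  .  8 10 12  8  .  .  .  .  .  .  .  .  . 
[... 7660 characters left out ...]
.  .  .  .
0.416   .  .  .  .  .  .112113113113112114113  8  9  8  9  9  9  .  9 65 66 45  8  .  .  .  .  .  .  .  .  .  .  .
0.412   .  .  .  .  .  .113114113 84112  8 10  9  .  9  8  .  8  . 10 47 54 42  9  9  .  .  .  .  .  .  .  .  .  .
0.408   .  .  .  .  .  .  8  .  . 68 71  8  8  .  9  9  9  9 10 10 10 30 45 32 10  9  .  .  .  .  .  .  .  .  .  .
0.404   .  .  .  .  .  .  .  9  8 62 59 49  .  8  .  9  8  9 10  9  9  9 34 28  9 10 10  .  .  .  .  .  .  .  .  .
0.400   .  .  .  .  .  .  .  8  8 44 46 18 10  8  8  9  9  8  8  9  . 10 11 16  9  . 10  .  .  .  .  .  .  .  .  .
0.396   .  .  .  .  .  .  .  8 10 10 29 23 10  .  9 10  .  8  9 10  8  .  .  .  .  .  .  .  .  .  .  .  .  .  .  .
```

```bash
python3 - <<'E'
from h import *
for n in("scene0","top0"):
    W=cloud(load(n)); 
    m=(W[...,0]>.38)&(W[...,0]<.58)&(W[...,1]>.07)&(W[...,1]<.34)
    P=W[m]
    print(n,"bench z",np.median(P[abs(P[:,2])<.006][:,2]))
    T=P[(P[:,2]>.158)&(P[:,2]<.205)]
    # cluster by y
    for lo,hi in((.1,.19),(.19,.3)):
        Q=T[(T[:,1]>lo)&(T[:,1]<hi)]
        if len(Q)<5: continue
        r=cv2.minAreaRect(Q[:,:2].astype(np.float32))
        print("tab",len(Q),Q.min(0).round(4),Q.max(0).round(4),"rect",np.round(r[0],4),np.round(r[1],4),r[2], "zpct",np.percentile(Q[:,2],[50,95,99]).round(4))
        l=np.polyfit(Q[:,1],Q[:,0],1);print(" slope",np.arctan(l[0]))
    F=P[(P[:,2]>.008)&(P[:,2]<.018)&(P[:,1]>.1)]
    F=F[F[:,0]<.53]
    r=cv2.minAreaRect(F[:,:2].astype(np.float32));print("foot",len(F),np.round(cv2.boxPoints(r),4).tolist(),r[2])
    B=P[(P[:,2]>.142)&(P[:,2]<.152)];print("boardtop",len(B),B.min(0).round(3),B.max(0).round(3))
    # plate faces
    Q=P[(P[:,2]>.05)&(P[:,2]<.2)]
    y=np.polyfit(Q[:,1],Q[:,0],1)
    best=None;rng=np.random.default_rng(0)
    for _ in range(800):
        a,b,c=Q[rng.choice(len(Q),3,False)];nn=np.cross(b-a,c-a);L=np.linalg.norm(nn)
        if L<1e-6:continue
        nn/=L;k=abs((Q-a)@nn)<.002
        if best is None or k.sum()>best.sum():best=k
    I=Q[best];c=I.mean(0);nn=np.linalg.svd(I-c)[2][2];nn*=np.sign(nn[0]);print("plane",len(I),c.round(4),nn.round(4),"yaw",np.arctan2(nn[1],nn[0]))
    np.save(n+"_plane.npy",np.r_[c,nn])
E
```

```text
scene0 bench z -0.001538951558498266
tab 161 [0.4588 0.1321 0.1586] [0.4735 0.172  0.2003] rect [0.4668 0.1516] [0.0405 0.0121] 80.26656341552734 zpct [0.1803 0.1982 0.1992]
 slope 0.06858035120506273
tab 132 [0.4727 0.2354 0.1584] [0.4834 0.2764 0.1997] rect [0.4794 0.2559] [0.0412 0.0106] 85.78170013427734 zpct [0.1798 0.1985 0.1991]
 slope 0.047903212423975994
foot 795 [[0.4115999937057495, 0.10300000011920929], [0.4681999981403351, 0.09549999982118607], [0.49630001187324524, 0.3068999946117401], [0.43959999084472656, 0.31439998745918274]] 82.44532775878906
boardtop 212 [0.456 0.098 0.142] [0.502 0.307 0.152]
plane 1184 [0.4691 0.1965 0.1175] [ 0.9918 -0.1275 -0.0018] yaw -0.12787360862867136
top0 bench z -0.0005054343789101436
tab 68 [0.463  0.1317 0.1604] [0.4757 0.1676 0.2043] rect [0.4689 0.1498] [0.0355 0.0089] 82.31111907958984 zpct [0.1952 0.2024 0.2035]
 slope 0.11825418076283012
tab 71 [0.4751 0.2349 0.1593] [0.4877 0.2715 0.2045] rect [0.4816 0.2532] [0.0364 0.0095] 84.36753845214844 zpct [0.1953 0.2023 0.2044]
 slope 0.09127764780031099
foot 852 [[0.3880000114440918, 0.10369999706745148], [0.51419997215271, 0.09780000150203705], [0.5250999927520752, 0.33180001378059387], [0.39899998903274536, 0.3377000093460083]] 87.3302230834961
boardtop 309 [0.46  0.098 0.142] [0.505 0.301 0.152]
plane 350 [0.4719 0.2002 0.1251] [ 0.992  -0.126  -0.0031] yaw -0.12638635026438963
```

```bash
python3 - <<'E'
from h import *
f=load("scene0");c=np.load("scene0_plane.npy");n=np.array([np.cos(.127),-np.sin(.127),0]);yv=np.array([np.sin(.127),np.cos(.127),0])
# rectify
o=c[:3]+yv*((.203-c[1])/yv[1])
S=4;# px/mm
def proj(X):
    q=f["R"]@X+f["t"];return [f["fx"]*q[0]/q[2]+f["cx"],f["fy"]*q[1]/q[2]+f["cy"]]
w,h=.22,.19
cor=[(+w/2,.21),(-w/2,.21),(-w/2,.02),(w/2,.02)]
src=np.float32([proj(np.r_[(o+yv*a)[:2],z]) for a,z in cor]);dst=np.float32([(0,0),(770,0),(770,590),(0,590)])
cv2.imwrite("pics/rect.png",cv2.warpPerspective(f["image"],cv2.getPerspectiveTransform(src,dst),(770,590))[:,:,::-1])
for nm in("scene0","top0"):
    W=cloud(load(nm)); m=(W[...,0]>.36)&(W[...,0]<.52)&(W[...,1]>-.18)&(W[...,1]<-.03)
    P=W[m]
    Q=P[(P[:,2]>.03)&(P[:,2]<.108)]
    best=None;rng=np.random.default_rng(0)
    for _ in range(1500):
        a,b,d=Q[rng.choice(len(Q),3,False)];nn=np.cross(b-a,d-a);L=np.linalg.norm(nn)
        if L<1e-7:continue
        nn/=L;k=abs((Q-a)@nn)<.002
        if best is None or k.sum()>best.sum():best=k
    I=Q[best];cc=I.mean(0);nn=np.linalg.svd(I-cc)[2][2];nn*=-np.sign(nn[0])
    print(nm,"rest",len(I),cc.round(4),nn.round(3),"lean",np.arcsin(nn[2]),"yaw",np.arctan2(nn[1],nn[0]))
    T=P[(P[:,2]>.109)]
    r=cv2.minAreaRect(T[:,:2].astype(np.float32));print("top",len(T),np.round(cv2.boxPoints(r),4).tolist(),np.round(r[0],4),r[1],r[2],T[:,2].max(),np.median(T[:,2]))
    # ledge/lip
    e=np.array([np.cos(np.pi+.0),0])
    L=P[(P[:,2]>.026)&(P[:,2]<.038)&(P[:,0]>.462)]
    if len(L)>5:
        l=np.polyfit(L[:,1],L[:,0],1);print("lip",len(L),"yaw",np.arctan(l[0]),"x at -.1",np.polyval(l,-.1),L.min(0),L.max(0), "res",np.std(L[:,0]-np.polyval(l,L[:,1])))
    E=P[(P[:,2]>.016)&(P[:,2]<.027)&(P[:,0]>.44)]
    print("ledge",np.round(cv2.boxPoints(cv2.minAreaRect(E[:,:2].astype(np.float32))),4).tolist(),np.median(E[:,2]))
E
```

```text
scene0 rest 537 [ 0.4306 -0.1033  0.0719] [-0.963 -0.169 -0.208] lean -0.2098274443122877 yaw -2.9684056500432483
top 73 [[0.41280001401901245, -0.0649000033736229], [0.42559999227523804, -0.14270000159740448], [0.4352000057697296, -0.14110000431537628], [0.42239999771118164, -0.0632999986410141]] [ 0.424 -0.103] (0.009730745106935501, 0.07888511568307877) 9.381072044372559 0.11599750361062654 0.112297286324105
lip 13 yaw -0.25668250526396547 x at -.1 0.47301909573035683 [ 0.47589637 -0.13100079  0.02726743] [ 0.48462129 -0.11933823  0.031921  ] res 0.002115419670892937
ledge [[0.43130001425743103, -0.0869000032544136], [0.4415999948978424, -0.14010000228881836], [0.4860000014305115, -0.1316000074148178], [0.4756999909877777, -0.07829999923706055]] 0.021022482471511637
top0 rest 74 [ 0.4375 -0.0998  0.0688] [-0.962 -0.175 -0.21 ] lean -0.21165461613897762 yaw -2.9611696901671842
top 52 [[0.41670000553131104, -0.06679999828338623], [0.4311999976634979, -0.14239999651908875], [0.43689998984336853, -0.1412999927997589], [0.4223000109195709, -0.065700002014637]] [ 0.4268 -0.1041] (0.005769780836999416, 0.0769679918885231) 10.928525924682617 0.11989326681397039 0.11364544762203349
lip 53 yaw -0.10345742492460719 x at -.1 0.4757532521837915 [ 0.46321212 -0.13357052  0.02610809] [ 0.48584823 -0.05902903  0.03691923] res 0.00546088738057595
ledge [[0.4375999867916107, -0.058400001376867294], [0.45579999685287476, -0.14030000567436218], [0.5333999991416931, -0.12300000339746475], [0.5152000188827515, -0.041099999099969864]] 0.021848136195553126
```

View pics/rect.png

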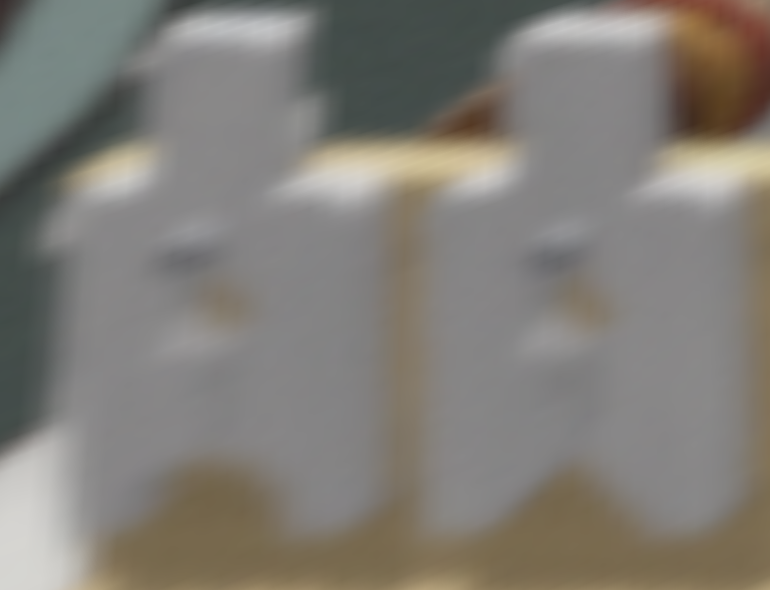

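```bash
cat >> h.py <<'E'
SY=-.127; n=np.array([np.cos(SY),np.sin(SY),0]); TAB=np.array([.4812,.2545,0])
EY=.175; ex=np.array([np.cos(EY),np.sin(EY),0]); SEAT=np.array([.447,-.1005,.022])
def place(lean,fwd,dz):
    """TCP for plate leaning, robot-side bottom corner fwd ahead of seat, dz above ledge"""
    up=-np.sin(lean)*ex+np.array([0,0,np.cos(lean)]); nf=np.cos(lean)*ex+np.array([0,0,np.sin(lean)])
    return SEAT+ex*fwd+[0,0,dz]+.004*nf+.130*up, [np.pi,-lean,EY]
E
python3 - <<'E'
from plant import robot
from h import *
def t(n,p,o):
    q=robot.inverse_kinematics(list(p),list(o));print(n,np.round(p,3),None if q is None else np.round(q,2))
o=[np.pi,0,SY]
t("above",TAB+[0,0,.27],o);t("at",TAB+[0,0,.17],o);t("off",TAB-.04*n+[0,0,.1955],o);t("off",TAB-.04*n+[0,0,.26],o);t("off",TAB-.02*n+[0,0,.28],o)
for l in(0,.1,.15,.21):
    for dz in(.1,.03,0): t(("p",l,dz),*place(l,.003,dz))
E
```

```text
above [0.481 0.254 0.27 ] [ 0.27  0.43 -1.1   1.77  0.41  1.2  -1.07]
at [0.481 0.254 0.17 ] [ 0.25  0.58 -1.11  1.88  0.6   1.06 -1.23]
off [0.442 0.26  0.196] [ 0.2   0.45 -1.04  1.93  0.45  1.03 -1.17]
off [0.442 0.26  0.26 ] [ 0.28  0.38 -1.12  1.85  0.38  1.15 -1.1 ]
off [0.461 0.257 0.28 ] [ 0.29  0.39 -1.12  1.79  0.38  1.2  -1.07]
('p', 0, 0.1) [ 0.454 -0.099  0.252] [ 0.68  0.16 -0.61  1.97  0.11  1.04  0.19]
('p', 0, 0.03) [ 0.454 -0.099  0.182] [ 0.64  0.25 -0.6   2.06  0.18  0.89  0.12]
('p', 0, 0) [ 0.454 -0.099  0.152] [ 0.62  0.29 -0.59  2.09  0.22  0.82  0.08]
('p', 0.1, 0.1) [ 0.441 -0.102  0.252] [ 0.74  0.09 -0.61  2.05  0.03  0.93  0.29]
('p', 0.1, 0.03) [ 0.441 -0.102  0.182] [ 0.7   0.19 -0.61  2.14  0.11  0.76  0.21]
('p', 0.1, 0) [ 0.441 -0.102  0.152] [ 0.68  0.23 -0.59  2.17  0.16  0.69  0.16]
('p', 0.15, 0.1) [ 0.435 -0.103  0.251] [ 0.77  0.05 -0.61  2.09 -0.03  0.87  0.35]
('p', 0.15, 0.03) [ 0.435 -0.103  0.181] [ 0.74  0.16 -0.61  2.18  0.07  0.7   0.26]
('p', 0.15, 0) [ 0.435 -0.103  0.151] [ 0.71  0.21 -0.6   2.21  0.12  0.62  0.21]
('p', 0.21, 0.1) [ 0.427 -0.104  0.25 ] [ 0.81  0.01 -0.61  2.13 -0.1   0.8   0.44]
('p', 0.21, 0.03) [ 0.427 -0.104  0.18 ] [ 0.78  0.12 -0.62  2.22 -0.    0.62  0.35]
('p', 0.21, 0) [ 0.427 -0.104  0.15 ] [ 0.76  0.18 -0.61  2.26  0.06  0.54  0.29]
```

```bash
python3 - <<'E'
from plant import robot
from h import *
o=[np.pi,0,SY]
robot.move_straight([.30,-.55,.36]); 
robot.goto(list(TAB-.03*n+[0,0,.36]),o)
robot.grip(.55)
robot.move_straight(list(TAB+[0,0,.27]))
s=robot.sense();print(s["t"],s["tcp_pos"],s["tcp_rot"],s["wrist_force"],s["opening"])
print(robot.move_straight(list(TAB+[0,0,.17]),vel=.08,contact_N=8))
s=robot.sense();print(s["t"],s["tcp_pos"],s["wrist_force"])
for nm in("scene","top"):
    f=robot.grab_frame(nm);np.savez(nm+"1.npz",**f)
crop(load("scene1"),185,285,120,220,6,"pics/s2.png");crop(load("top1"),170,290,120,220,6,"pics/t2.png")
E
```

```text
5.3417 [0.48117592 0.25523155 0.27075593] [-3.14048234e+00 -6.54018370e-04 -1.26312909e-01] [-0.4567539  -0.58952189 -0.77689033] 0.5483859038769933
False
6.7417 [0.48148832 0.25475083 0.17053568] [ 0.50360254  0.56090932 -0.20417132]
```

View pics/s2.png

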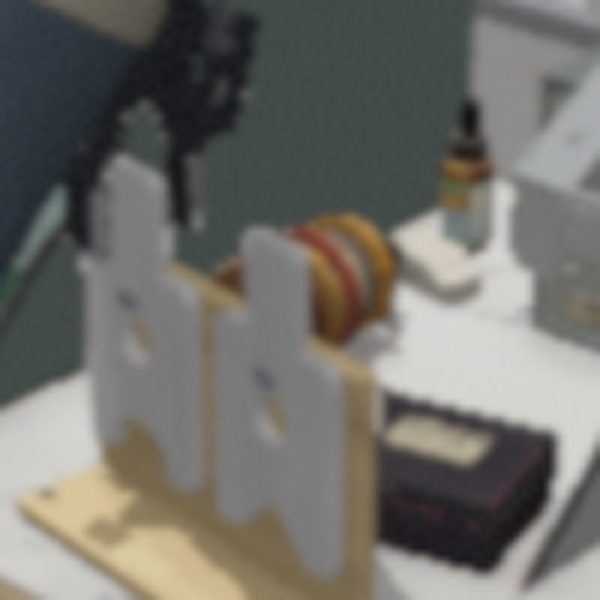

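View pics/t2.png

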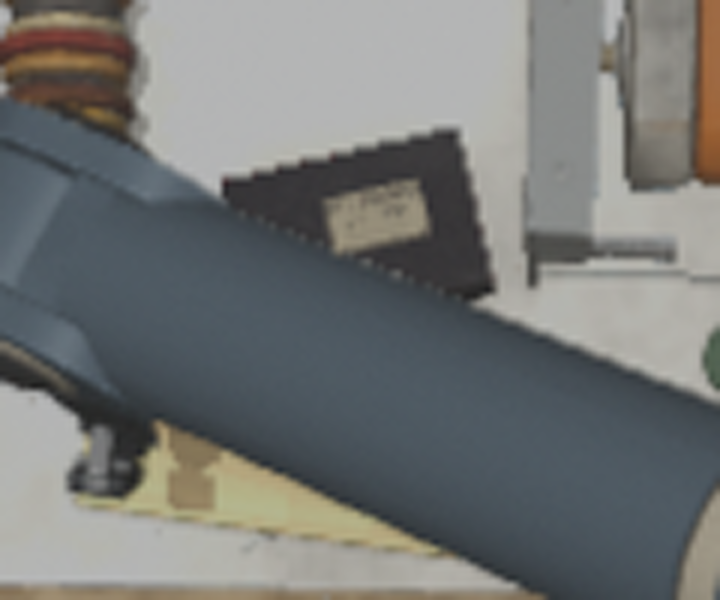

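```bash
python3 - <<'E'
from plant import robot
from h import *
def st(k):
    s=robot.sense();print(k,round(s["t"],2),np.round(s["tcp_pos"],4),np.round(s["wrist_force"],2),np.round(s["torque"],2),round(s["opening"],3));return s
robot.grip(0.0,50); s=st("grip")
p=np.array(s["tcp_pos"])
print(robot.move_straight(list(p+[0,0,.0255]),vel=.04,contact_N=15)); st("lift")
robot.sleep(.2)
f=robot.grab_frame("scene");np.savez("scene2.npz",**f);st("")
crop(load("scene2"),185,285,110,210,6,"pics/s3.png")
E
```

```text
grip 7.28 [0.4814 0.2545 0.1702] [ 0.66 -0.09  1.2 ] [-0.05 -0.08 -0.01] 0.088
False
lift 8.07 [0.4813 0.2543 0.1956] [-0.21  0.36 -2.87] [ 0.03  0.01 -0.04] 0.086
 8.32 [0.4813 0.2545 0.1955] [-0.27  0.12 -2.34] [-0.   -0.02 -0.04] 0.087
```

View pics/s3.png

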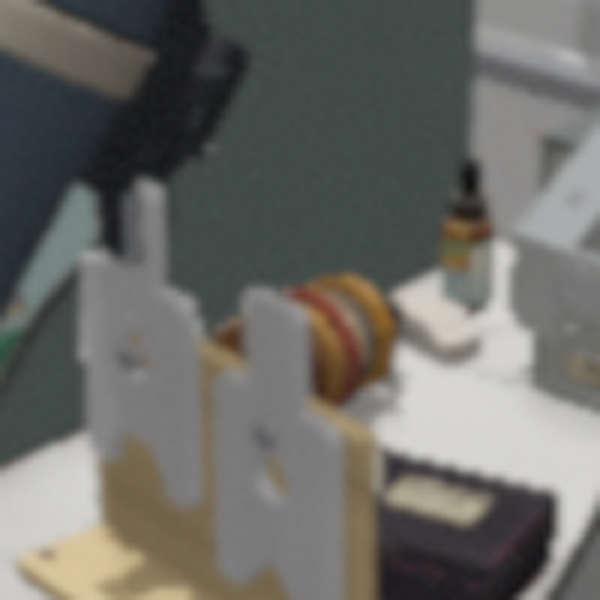

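```bash
python3 - <<'E'
from plant import robot
from h import *
def st(k):
    s=robot.sense();print(k,round(s["t"],2),np.round(s["tcp_pos"],4),np.round(s["wrist_force"],2),np.round(s["torque"],2),round(s["opening"],3));return s
p=np.array(robot.sense()["tcp_pos"])
c=robot.move_straight(list(p-.035*n),vel=.05,contact_N=6);print(c);st("off")
if not c:
    robot.move_straight(list(p-.045*n+[0,0,.08]),vel=.15);st("up")
    robot.sleep(.2)
    f=robot.grab_frame("scene");np.savez("scene3.npz",**f)
    crop(load("scene3"),175,295,80,200,5,"pics/s4.png")
E
```

```text
False
off 9.17 [0.4469 0.2588 0.1955] [ 0.9  -0.81 -2.15] [ 0.05 -0.01  0.03] 0.088
up 9.85 [0.4366 0.2594 0.2747] [-0.08  0.35 -2.58] [-0.07 -0.03  0.01] 0.092
```

View pics/s4.png

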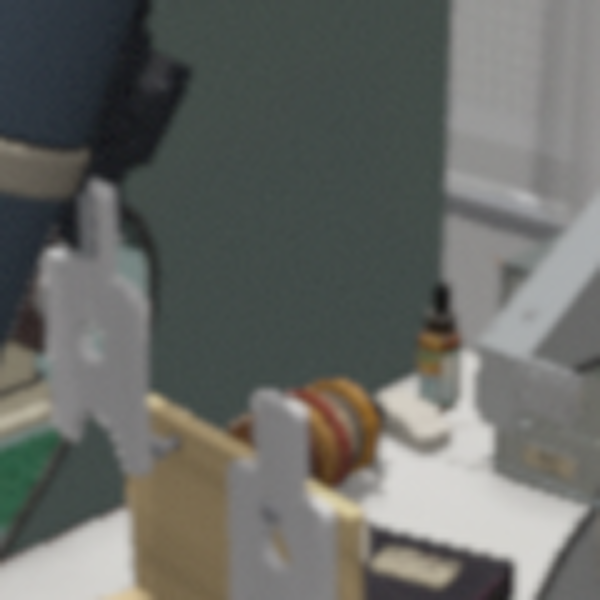

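```bash
python3 - <<'E'
from plant import robot
from h import *
def st(k):
    s=robot.sense();print(k,round(s["t"],2),np.round(s["tcp_pos"],4),np.round(s["tcp_rot"],3),np.round(s["wrist_force"],2),round(s["opening"],3));return s
p=np.array(robot.sense()["tcp_pos"])
robot.move_straight([p[0],p[1],.37],vel=.2)
robot.move_straight([.44,-.10,.37],vel=.2,attitude=[np.pi,-.0,EY]);st("over")
P,o=place(.19,.004,.06)
robot.move_straight(list(P),vel=.12,attitude=o);st("pre")
robot.sleep(.2)
for nm in("scene","top"):
    f=robot.grab_frame(nm);np.savez(nm+"4.npz",**f)
crop(load("scene4"),210,330,140,290,4,"pics/s5.png");crop(load("top4"),260,380,130,240,5,"pics/t5.png")
W=cloud(load("scene4"));m=(W[...,0]>.36)&(W[...,0]<.54)&(W[...,1]>-.18)&(W[...,1]<-.03)&(W[...,2]>.09)&(W[...,2]<.25)
I=load("scene4")["image"]
print(m.sum())
E
```

```text
over 12.68 [ 0.4401 -0.0989  0.37  ] [ 3.142 -0.     0.177] [-1.33  0.71 -2.37] 0.088
pre 14.16 [ 0.4313 -0.1034  0.211 ] [ 3.141 -0.191  0.175] [ 0.74  0.44 -1.73] 0.084
1563
```

View pics/s5.png

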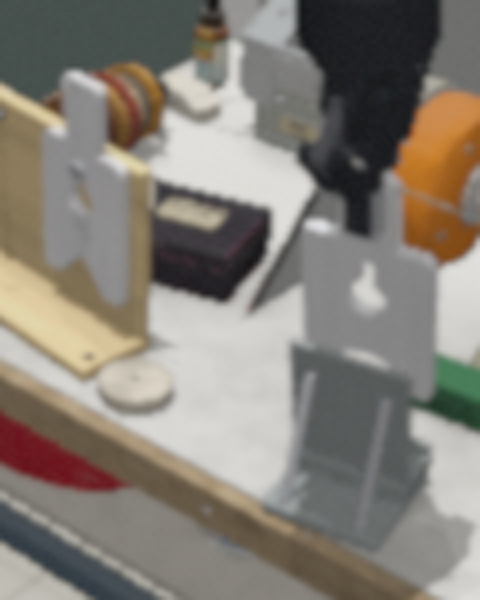

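View pics/t5.png

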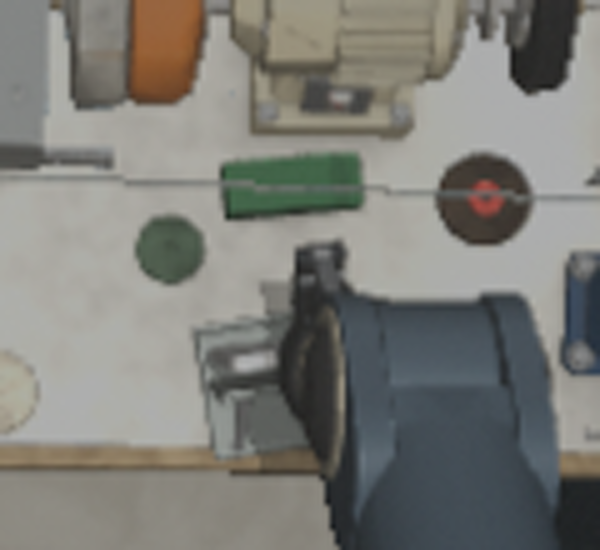

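```bash
python3 - <<'E'
from h import *
W=cloud(load("scene4"));m=(W[...,0]>.40)&(W[...,0]<.47)&(W[...,1]>-.18)&(W[...,1]<-.03)&(W[...,2]>.125)&(W[...,2]<.185)
Q=W[m];rng=np.random.default_rng(0);best=None
for _ in range(1500):
    a,b,d=Q[rng.choice(len(Q),3,False)];nn=np.cross(b-a,d-a);L=np.linalg.norm(nn)
    if L<1e-7:continue
    nn/=L;k=abs((Q-a)@nn)<.002
    if best is None or k.sum()>best.sum():best=k
I=Q[best];c=I.mean(0);nn=np.linalg.svd(I-c)[2][2];nn*=-np.sign(nn[0])
print(len(Q),len(I),c,nn,"lean",np.arcsin(-nn[2]),"yaw",np.arctan2(-nn[1],-nn[0]))
yv=np.array([-np.sin(EY),np.cos(EY),0]);a=(I-SEAT)@yv;print("y extents",np.percentile(a,[0,1,50,99,100]))
# expected distance of robot-side face from seat point along ex at dz: face through seat+ex*fwd+dz
pt=SEAT+ex*.004+[0,0,.06]; print("face offset mm",(pt-c)@(-nn)*1000)
R=[0.4306,-.1033,.0719];nr=np.array([-.963,-.169,-.208]);print("gap face to rest rear surface at rest c:",((c-R)@(-nr))*1000)
E
```

```text
626 541 [ 0.4363684  -0.10337578  0.15551403] [-0.96628089 -0.17472436 -0.18913659] lean 0.1902827899046647 yaw 0.17888853915900352
y extents [-0.04147682 -0.04068486 -0.00497607  0.04168312  0.04273451]
face offset mm 0.7991647813713845
gap face to rest rear surface at rest c: 22.93387713924599
```

```bash
python3 - <<'E'
from plant import robot
from h import *
def st(k):
    s=robot.sense();print(k,round(s["t"],2),np.round(s["tcp_pos"],4),np.round(s["tcp_rot"],3),np.round(s["wrist_force"],2),round(s["opening"],3));return s
P,o=place(.19,.003,.008)
print(robot.move_straight(list(P),vel=.06,attitude=o,contact_N=5));st("8mm")
P,o=place(.19,.003,-.004)
print(robot.move_straight(list(P),vel=.015,attitude=o,contact_N=3));s=st("down")
print("expected z at seat",place(.19,.003,0)[0])
for nm in("scene",):
    f=robot.grab_frame(nm);np.savez(nm+"5.npz",**f)
crop(load("scene5"),250,350,170,290,5,"pics/s6.png")
E
```

```text
False
8mm 15.47 [ 0.43   -0.1035  0.1587] [ 3.141 -0.191  0.175] [-0.71  0.28 -2.14] 0.084
True
down 16.04 [ 0.4298 -0.1037  0.1505] [ 3.141 -0.19   0.175] [-0.43 -0.24  3.99] 0.09
expected z at seat [ 0.42964553 -0.10356842  0.15041599]
```

View pics/s6.png

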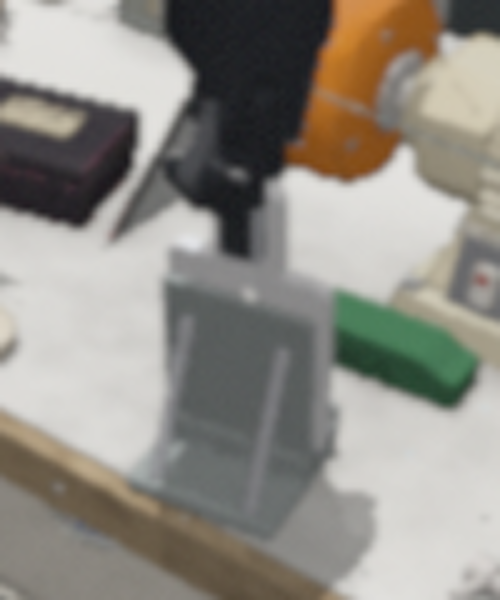

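Contact came at the ledge height I expected, to within 0.1 mm. Next I release the plate and retreat along the plate.

```bash
python3 - <<'E'
from plant import robot
from h import *
def st(k):
    s=robot.sense();print(k,round(s["t"],2),np.round(s["tcp_pos"],4),np.round(s["wrist_force"],2),round(s["opening"],3));return s
robot.grip(.25);robot.grip(.6);s=st("open");robot.sleep(.3)
lean=.19;up=-np.sin(lean)*ex+np.array([0,0,np.cos(lean)])
robot.move_straight(list(np.array(s["tcp_pos"])+.08*up),vel=.1,contact_N=6);s=st("up")
robot.move_straight(list(np.array(s["tcp_pos"])+[0,0,.08]),vel=.2)
robot.goto([.30,-.55,.36],[np.pi,0,-1.17]);st("away")
robot.sleep(.3)
for nm in("scene","top"):
    f=robot.grab_frame(nm);np.savez(nm+"6.npz",**f)
crop(load("scene6"),185,345,140,290,5,"pics/s7.png");crop(load("top6"),170,370,165,235,4,"pics/t7.png")
W=cloud(load("scene6"));m=(W[...,0]>.38)&(W[...,0]<.47)&(W[...,1]>-.18)&(W[...,1]<-.03)&(W[...,2]>.12)&(W[...,2]<.19)
I=W[m];c=np.median(I,0);I=I[np.linalg.norm(I-c,axis=1)<.06];c=I.mean(0);nn=np.linalg.svd(I-c)[2][2];nn*=-np.sign(nn[0])
print(len(I),c,nn,"lean",np.arcsin(-nn[2]),"yaw",np.arctan2(-nn[1],-nn[0]),I[:,2].max())
tab=c+(.022+.135-c[2])*(np.array([0,0,1])-nn*nn[2])/ (1-nn[2]**2)-nn*.004
print("tab easel x",(tab-SEAT)@(-ex),"y ext",np.percentile((I-SEAT)@np.array([-np.sin(EY),np.cos(EY),0]),[1,99]))
W0=cloud(load("scene0"))
print("V tab",[np.median(w[(w[...,2]>.16)&(abs(w[...,1]-.15)<.03)&(abs(w[...,0]-.467)<.02)],0).round(4) for w in(W0,W)])
E
```

```text
open 16.78 [ 0.4284 -0.1037  0.1497] [ 0.36  0.3  -0.79] 0.604
up 18.03 [ 0.4132 -0.1063  0.2279] [-0.59 -0.03 -0.59] 0.599
away 20.27 [ 0.3012 -0.5486  0.3602] [0.34 0.11 0.14] 0.598
390 [ 0.42042401 -0.1064753   0.14647537] [-0.9562195  -0.18963438 -0.22289698] lean 0.22478521402515209 yaw 0.1957765674543306 0.17931210042862541
tab easel x 0.025717831144857043 y ext [-0.03871833  0.03795934]
V tab [array([0.464 , 0.1485, 0.1807]), array([0.464 , 0.1485, 0.1812])]
```

View pics/s7.png

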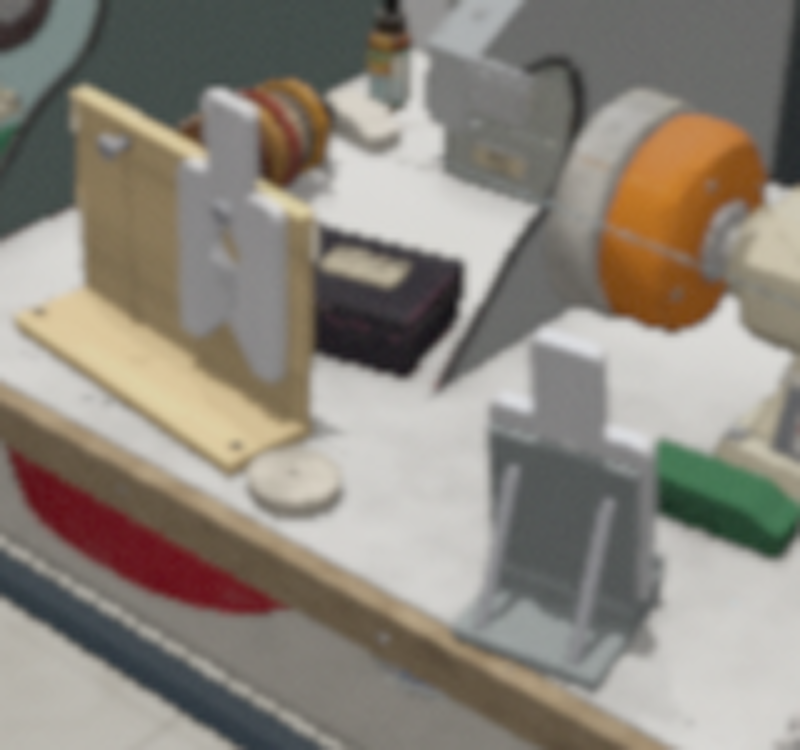

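View pics/t7.png

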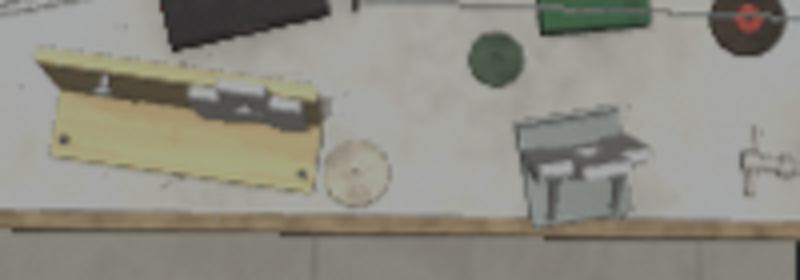

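The picture shows the round-notch plate standing tab up against the rest (tab near (570,390) in the crop). The V plate is still hanging, and the felt wheel and chuck key haven't moved.

```bash
python3 -c "
from plant import robot
print(robot.close_job(), robot.sense()['t'])"
```

```text
the job is handed in; nothing more can be done
the job is handed in; nothing more can be done
```

The half-round template is off its screw (the left one) and standing on the easel. I handed the job in with about 20 s on the robot's clock; it reports no verdict.

- **Removal:** I gripped the tab, lifted the plate 25.5 mm and drew it straight off forwards. The wrist force stayed around 3 N or less in the readings I took.
- **Placing:** I lowered the plate onto the ledge and felt contact within 0.1 mm of the expected height. Then I released it, and the gripper backed off along the plate without contact.
- **Template check:** the plate stands tab up, leaning back 0.225 rad, centred to within about 1 mm. It is square to the easel within about 0.02 rad, and the tab point is at easel x of about 26 mm.
- **Bench check:** the V-notch template's tab had not moved measurably (0.5 mm). The felt wheel and chuck key look unmoved. I made no separate before-and-after check of the red compound bar; the arm stayed well above the bench throughout.

**Disagreements:**
- The description has the easel's front roughly to the robot's left. The images show it facing away from the robot, turned only slightly left, so I used the measured pose.
- The plate's lean is slightly more than the rest's 0.21 rad. That suggests its foot stands a few millimetres forward of the rest, which is well within the limits.

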